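# Fit the snap ring on the autosampler spindle

### The job

Set the running clearance of the autosampler drive: first slide the steel blade of the yellow gauge from the tray into the marked gap under the aluminium hub, until its block stops against the hub rim, and leave it there. Then take the red-handled pliers, squeeze them fully so that the snap ring hooked on their tips spreads, lift it over the spindle and slide it gently down to the brass groove just above the hub, level and centred. Finish while still holding the pliers squeezed there, with the ring spread in line with the groove; leave the small parts in the tray, the jar and the cup where they are.

Things in the scene. Friction and masses are not known exactly. Their poses are not given: they have to be found in the camera images.
- drive: fixed white drive base, 150 x 150 x 30 mm, origin under its centre, z up. On its centre axis, heights above the bench: steel boss (radius 16 mm) 30 to 38 mm, aluminium hub flange (radius 40) 38 to 50, brass groove (radius 12) 50 to 57, steel spindle (radius 14.5) 57 to 82, cone to radius 10 at 90 mm. Two yellow guide rails on the base on its own -y side mark the gap under the flange.
- slot_mouth (a point): middle of the marked gap's mouth: on the base's top face, below the flange rim on the drive's -y side; axes as the drive's: the blade goes in along +y. The gap is 8 mm high (30 to 38 mm above the bench) and runs in 24 mm to the boss. The yellow rails before it are 4 mm high, 22 mm apart inside, from 44 to 72 mm from the drive's axis; the base is level there
- seat (a point): point on the drive's centre axis at the flange's top face, 50 mm above the bench: the lower edge of the groove. The underside of the snap ring belongs here, or up to 3 mm above
- spindle_top (a point): top centre of the spindle, 90 mm above the bench
- gauge: loose 60 g gauge standing in the tray: yellow upright block 24 mm (its x) x 14 mm (y) x 48 mm high, origin at the centre of its underside. From its +x face a steel blade sticks out 22 mm, 16 mm wide, 4 mm thick, undersides level. Grip the block across its y faces, about 30 mm up. Fully home, the block's +x face touches the flange rim and the gauge stands on the drive's base
- gauge_tip (a point): middle of the blade's front end, 34 mm ahead (+x) of the gauge's origin, 2 mm up
- gauge_stop (a point): foot of the block's +x (stop) face, 12 mm ahead of the gauge's origin
- pliers: loose bent-nose snap ring pliers, about 160 g, level in the blue cradle: origin at the centre of the steel pivot, +x towards the tips, z up. Red handles, each 11 mm thick, 14 mm high (mid height at the origin), reach 95 mm behind the pivot. Jaws run 42 mm forward and end in posts bent down to tips 23.5 mm below the origin. Squeezing the handles spreads the tips; a spring opens them again
- pliers_grip (a point): place to grip: midway between the handles, 45 mm behind the pivot, mid height; fingers point down and close along the pliers' y. The handles are about 54 mm wide outside here when free (60 mm a little further back), 32 to 35 mm squeezed to the stop. About 6 N holds them at the stop; use about 30 N for a firm hold
- plier_left (a joint): angle of the left jaw, rad: 0 with the pliers free, 0.21 squeezed to their stop, up to 0.25 under a hard grip (the right jaw mirrors it)
- circlip: loose dark steel open snap ring, 4 mm thick, 24 g; its eyes hang loosely on the pliers' tips (it drops off if lifted unsqueezed). Origin: ring centre, underside; +x away from the pliers, z up. Inner radius at the sides 13.4 mm free, too narrow for the spindle; about 16.5 mm spread. Spread, its centre is about 62 mm ahead of the pivot (107 mm ahead of the grip), 24.5 mm below it
- clip_left (a joint): opening of the ring's left arm, rad: 0 free, about 0.18 to 0.21 when spread by the fully squeezed pliers
- clip_right (a joint): the same for the right arm
- cradle: fixed blue steel cradle, 190 x 100 mm, origin under the pliers' pivot, that carries the pliers (pivot 54.5 mm up) and the ring (underside 31 mm up); open on top; +x towards the pliers' tips; its base is 10 mm thick, with free space down to it at the grip
- tray: fixed white tray 150 x 150 mm, walls 12 mm high, floor 5 mm above the bench, origin under its centre; the gauge stands near its middle. Tray and cradle may change sides
- collar: small loose brass collar, 28 mm across, 10 mm high, lying in the tray (bystander)
- pulley: small loose black disc, 26 mm across, 14 mm high, lying in the tray (bystander)
- beaker: clear open cup, 50 mm across, 60 mm high (bystander)
- jar: white jar with a red lid, 52 mm across, 60 mm high (bystander)

How it is judged:
By the outcome, as a careful person would: the job done as asked, in the order asked, and still so for the second after the job is handed in, while the arm keeps its last pose, push and grip.
It also fails if it takes over 64 s, if anything falls off the work surface, if the arm or the gripper's body presses on something with over 40 N, if the wrist force passes 120 N, or if a joint passes its speed limit or range.

### The arm

A 6-joint arm with a two-finger parallel gripper is mounted at the origin on the work surface. World frame = base frame: x ahead of the robot, y to its left, z up, the work surface at z = 0. Lengths are in m, angles in rad, forces in N, time in s.
With the tool pointing down it reaches from about 0.3 to 0.775 m from the base axis. Payload 14.6 kg.
Tool frame: the origin (TCP) lies at the very end of the fingers, on their centre line; the grasp point (between the pads) lies 19 mm behind it; z points along the fingers, y is the line along which they close (so a half turn about z gives the same grasp; the last joint's range is limited). The gripper opens to 94 mm and grips with 3 to 60 N. Pads are 16 mm wide; open, the fingers measure 119 mm over their backs; the gripper's body (75 mm by 177 mm) begins 78 mm behind the grasp point.
Start: joints at [-1.36, 0.3, 1.521, -0, 1.321, -0.067], TCP at [0.151, -0.529, 0.205] pointing down, gripper open.
Joint ranges: [-3.03, 3.03], [-0.79, 2.21], [0.23, 2.52], [-1.04, 4.18], [0, 3.07], [-2.55, 2.55]. Speed limits (rad/s): [2.22, 2.22, 2.57, 3.14, 3.14, 3.14].

### API

Orientations are given as [roll, pitch, yaw] about the fixed x, y, z axes, in that order (R = Rz(yaw) Ry(pitch) Rx(roll)).
In Python, from station import status, vision, order, silhouettes gives the robot as it stands. The module is installed in compiled form; this text tells all that it offers.
- The arm moves only by the shell command python3 -m pendant 'ROWS' [FORCE]. ROWS is JSON, one flat list of numbers, 7 for each row, row after row: the shift along the tool's x, y, z in units of 500 mm (1.0 is 500 mm), then the turn, a rotation vector about the tool's x, y, z in units of 90 degrees (1.0 is 90 degrees), then the opening, from -1 (shut) to 1 (fully open). A call has 1 to 12 rows; each row is the pose to reach, as a shift and turn from the pose commanded when the call began, along the tool's axes at that moment; what a row does not reach only later rows make up. A row lasts 1/10 s, in which the tool goes at most 50 mm and 8.59 degrees, less where a joint would pass 70% of its speed; a pose out of reach is approached as far as the arm can. A call with a number of a shift or a turn outside -1 to 1 is refused whole. A call with a gripper value outside its range is refused whole. The fingers move at their own pace and stop on an object; FORCE is the grip in N (left out, the last holds). Time passes only in rows, so rows that repeat a pose let the fingers close. It gives the time, the measured TCP pose, the force, the opening and the grip force at its end, in the units of the state.
- status.get_obs(): the state, without advancing time (a new reading comes with each control period).
- vision.camera(name): name is "side" or "top"; returns a dict with "pixels" (384x512x3 uint8, red, green, blue), "K" (3x3 intrinsics, pixels), "k1" (the pictures are not rectified: a ray, as slopes to the right and down, at radius r is drawn at 1 + k1 r^2 times it, then the intrinsics apply), "R" (3x3) and "t" (3): a world point X has camera coordinates R X + t. Camera axes: x right, y down, z forward; pixel columns grow to the right and rows downward; lengths in m; the calibration is good to about 2 mm. A picture is of the moment at which its call begins. There is no depth.
- order.hand_in(): hands the job in; it is judged then, once.
Trained networks look in a picture, given as the dict that the camera call returned (one of the last four; its "shot" number tells which), for a name from the list of things; names that differ only in an ending like _2 or _b are one class to them, and where a whole thing is asked for, a point or a joint stands for the part that bears it (a point fixed in the world has none). Each returns a list of dicts, best first, with "score" (0 to 1); they miss things now and then, are a little off and sometimes report something else, mostly with a low value. They report only what shows in the picture. A call takes as long as a camera call.
- silhouettes(target, picture): "region" (384x512 bool, what is visible of it) and "extent" ([left, top, right, bottom] in pixels, round what is visible of it).
The state is a dict: "time_s": time; "qpos": joint angles; "joint_vel": joint speeds; "tau": joint torques, N m; "ee_pos": TCP position; "eef_rot": TCP orientation; "force": force on the tool from outside, world axes, zero at the start; "moment": the same for the moment, N m; "grip_width": finger opening in m; "grip_force": force on a finger pad.
Only numpy, scipy, OpenCV 4.12 (cv2) and the standard library are available. Lean on these libraries where they do the work, as an engineer would, in place of code of your own. Each camera call takes 0.05 s, during which the arm holds its last target. There are 200 camera calls.

## Working session

There is one attempt and no reset: what is moved stays moved. The work goes in short steps, Python scripts to look and compute and a shell command to move; the robot and the scene stay as the last step left them, time stands still between calls to the robot, and variables do not carry over. Pictures are saved under pics/ and viewed, at most 10 in all, crops included, and the job is handed in when it is done.

```bash
mkdir -p pics
cat > h.py <<'E'
import numpy as np, cv2
from station import status, vision, order, silhouettes
def snap(n): return vision.camera(n)
def save(p,f): cv2.imwrite('pics/'+f, cv2.cvtColor(p['pixels'],cv2.COLOR_RGB2BGR))
def ray(p,uv):
    K=np.array(p['K']);x=(uv[0]-K[0,2])/K[0,0];y=(uv[1]-K[1,2])/K[1,1]
    rd=np.hypot(x,y);r=rd
    for _ in range(30): r=rd/(1+p['k1']*r*r)
    s=r/rd if rd>0 else 1
    R=np.array(p['R']);t=np.array(p['t'])
    d=R.T@np.array([x*s,y*s,1.]);return -R.T@t,d/np.linalg.norm(d)
def atz(p,uv,z):
    c,d=ray(p,uv);return c+d*(z-c[2])/d[2]
def tri(p,a,q,b):
    c1,d1=ray(p,a);c2,d2=ray(q,b)
    A=np.stack([d1,-d2],1);s=np.linalg.lstsq(A,c2-c1,rcond=None)[0]
    x=c1+s[0]*d1;y=c2+s[1]*d2;return (x+y)/2,np.linalg.norm(x-y)
def proj(p,X):
    X=np.atleast_2d(X)@np.array(p['R']).T+np.array(p['t']);s=X[:,:2]/X[:,2:];r2=(s**2).sum(1,keepdims=True)
    s=s*(1+p['k1']*r2);K=np.array(p['K']);return s*[K[0,0],K[1,1]]+[K[0,2],K[1,2]]
E
python3 - <<'E'
from h import *
np.set_printoptions(precision=3,suppress=True)
P={}
for n in('top','side'):
    p=P[n]=snap(n);save(p,n+'0.png');print(n,np.array(p['K']).tolist(),p['k1'],-np.array(p['R']).T@p['t'])
    for t in['drive','gauge','pliers','circlip','cradle','tray','collar','pulley','beaker','jar']:
        for s in silhouettes(t,p)[:2]:
            m=s['region'];y,x=np.nonzero(m);print(t,round(s['score'],2),s['extent'],m.sum(),x.mean().round(1),y.mean().round(1))
print(status.get_obs())
E
```

```text
top [[396.09978078505725, 0.0, 255.67233254892616], [0.0, 396.09978078505725, 190.07600254872705], [0.0, 0.0, 1.0]] -0.12885258878034717 [ 0.459 -0.019  1.052]
drive 0.7 [191.9, 141.5, 255.4, 200.7] 3323 223.0 170.4
gauge 0.6 [363.7, 181.4, 373.8, 200.1] 136 369.3 186.1
pliers 0.88 [118.1, 174.6, 144.3, 227.1] 408 128.3 199.0
cradle 0.57 [112.3, 154.7, 158.0, 231.9] 2084 135.0 192.6
tray 0.9 [335.0, 156.1, 390.3, 216.0] 2848 360.9 185.1
collar 0.38 [375.6, 164.4, 385.3, 173.3] 82 380.4 169.1
pulley 0.45 [373.8, 201.6, 382.9, 208.6] 58 377.6 204.2
beaker 0.2 [131.8, 165.3, 135.9, 176.5] 20 132.5 167.7
jar 0.9 [286.0, 219.3, 307.6, 239.0] 299 297.4 228.2
jar 0.16 [191.9, 141.3, 255.6, 203.3] 3336 222.9 170.3
side [[475.5212864936825, 0.0, 265.2546065893659], [0.0, 475.5212864936825, 194.03533228152614], [0.0, 0.0, 1.0]] 0.01825905349866792 [ 0.496 -0.948  1.036]
drive 0.72 [251.6, 179.7, 301.0, 218.8] 1981 276.2 197.0
gauge 0.74 [256.8, 294.5, 276.9, 319.5] 233 266.7 306.4
pliers 0.61 [227.8, 132.4, 270.9, 146.2] 304 246.9 136.2
cradle 0.73 [226.3, 133.3, 283.5, 161.2] 969 254.4 148.9
cradle 0.65 [252.6, 297.6, 273.5, 315.3] 211 267.0 306.7
tray 0.66 [236.5, 274.0, 299.4, 334.3] 2960 266.7 305.4
collar 0.43 [278.5, 317.0, 291.2, 329.7] 78 284.5 322.7
beaker 0.85 [218.5, 166.2, 233.1, 188.8] 257 226.8 176.6
jar 0.74 [256.5, 294.9, 275.6, 316.3] 221 266.6 306.8
{'time_s': 1.1, 'qpos': array([-1.36 ,  0.3  ,  1.521, -0.   ,  1.321, -0.067]), 'joint_vel': array([-0.   , -0.   ,  0.001,  0.001, -0.   , -0.   ]), 'tau': array([ -0.   , -53.167, -35.292,   0.071,   0.021,  -0.   ]), 'ee_pos': array([ 0.151, -0.529,  0.205]), 'eef_rot': array([3.142, 0.   , 0.278]), 'force': array([-0.21 , -0.577, -0.412]), 'moment': array([-0.021, -0.019, -0.025]), 'grip_force': 0.0, 'grip_width': 0.09395613442970079}
```

View pics/top0.png

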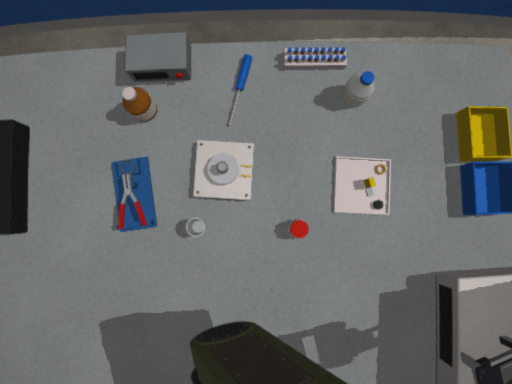

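View pics/side0.png

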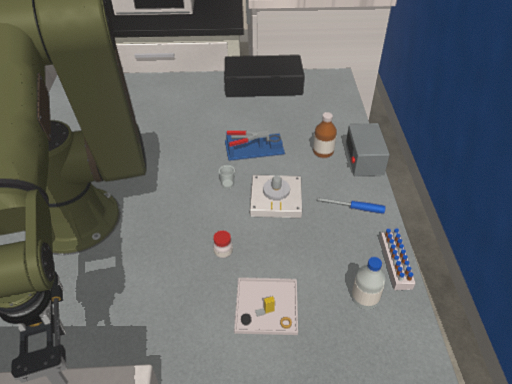

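The drive is at about (223,170) in the top view, with its rails to the right at (246,170). The pliers are at (130,200) and the gauge at (369,185), with the blade towards the robot. Next I'll enlarge these.

Run:
```python
from h import *
np.set_printoptions(precision=4,suppress=True)
T=cv2.imread('pics/top0.png');S=cv2.imread('pics/side0.png')
def c(I,cx,cy,w,h):
    return cv2.resize(I[cy-h//2:cy+h//2,cx-w//2:cx+w//2],(266,300),interpolation=cv2.INTER_CUBIC)
a=np.hstack([c(T,368,185,46,52),c(T,222,170,70,78),c(T,134,195,70,78)])
b=np.hstack([c(S,267,306,46,52),c(S,276,195,70,78),c(S,255,145,70,78)])
cv2.imwrite('pics/comp.png',np.vstack([a,b]))
t=snap('top');s=snap('side')
# tray, drive base corner by 4 pt minAreaRect
for n,p in(('top',t),('side',s)):
  for nm,z in(('tray',.012),('drive',.03),('cradle',.02)):
    m=silhouettes(nm,p)[0]['region'].astype(np.uint8)
    k=cv2.findContours(m,0,1)[0];k=max(k,key=cv2.contourArea)
    r=cv2.boxPoints(cv2.minAreaRect(k))
    w=np.array([atz(p,u,z)[:2] for u in r]);print(n,nm,w.mean(0),w.tolist() if n=='top' else '')
```

```text
top tray [ 0.538  -0.3169] [[0.4707230813806108, -0.23239068105610516], [0.6175789802993452, -0.2467552513103144], [0.6059992884754892, -0.4024443134677522], [0.4576207196707983, -0.38618678711893956]]
top drive [0.5851 0.0554] [[0.5161881772115784, 0.13756790765531554], [0.667945095546959, 0.12588752294062336], [0.6537662403093252, -0.027661688785918362], [0.5026044253846393, -0.01416491505831045]]
top cradle [0.5301 0.2919] [[0.6172585587677697, 0.3562835610926175], [0.6292593495621606, 0.25560357762851105], [0.44333556474993846, 0.2283167837010696], [0.43036764197911, 0.32739028458971875]]
side tray [ 0.5363 -0.3206] 
side drive [0.5849 0.0359] 
side cradle [0.5299 0.2769]
```

View pics/comp.png

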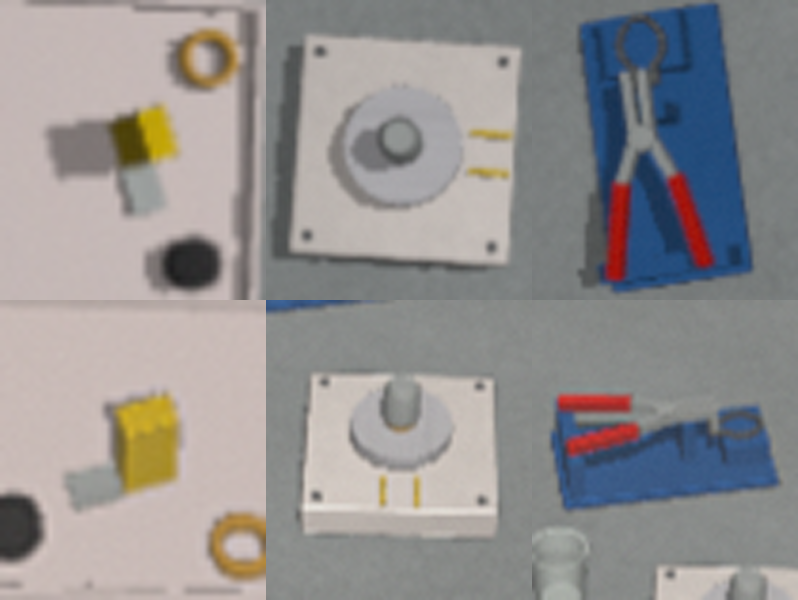

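The crops show the gauge's blade pointing towards world -x and slightly -y. The base corners and screws are clear in both views. The pliers' tips point to +x, tilted slightly towards +y. I'll fit poses to these keypoints.

```bash
cat > fit.py <<'E'
from h import *
from scipy.optimize import least_squares
np.set_printoptions(precision=2,suppress=True)
t=snap('top');s=snap('side')
sc={'tg':(345,159,46,52,0,0),'td':(187,131,70,78,266,0),'tp':(99,156,70,78,532,0),'sg':(244,280,46,52,0,300),'sd':(241,156,70,78,266,300),'sp':(220,106,70,78,532,300)}
def px(k,q):
    x,y,w,h,a,b=sc[k];q=np.array(q,float)
    return np.c_[(q[:,0]-a+.5)*w/266-.5+x,(q[:,1]-b+.5)*h/300-.5+y]
def run(name,model,obsT,obsS,x0,mT,mS):
    def f(x,full=False):
        X=model(x);c,sn=np.cos(x[3]),np.sin(x[3])
        W=X@np.array([[c,sn,0],[-sn,c,0],[0,0,1]])+x[:3]
        e=[(proj(t,W[mT])-obsT),(proj(s,W[mS])-obsS)]
        return e if full else np.vstack(e).ravel()
    r=least_squares(f,x0,loss='soft_l1');print(name,(r.x[:3]*1e3),'yaw',np.degrees(r.x[3]),r.x[4:]*1e3);
    e=f(r.x,True);print('top mean',e[0].mean(0),'side mean',e[1].mean(0),'rms',np.sqrt((r.fun**2).mean()));print(np.vstack(e).T);return r.x
if __name__=='__main__':
    h=.075;C=np.array([[h,h],[h,-h],[-h,-h],[-h,h]])
    def md(x):
        B=np.c_[C,np.full(4,.03)];Q=np.c_[C/h*x[4],np.full(4,.03)];return np.vstack([B,Q,[[0,0,.09]]])
    d=run('drive',md,px('td',[(305,37),(520,48),(508,265),(290,252),(320,51),(503,62),(491,247),(307,236),(402,137)]),
      px('sd',[(494,378),(497,513),(303,507),(312,375),(480,386),(483,501),(316,496),(324,382),(402,379)]),[.58,.05,0,0,.065],list(range(9)),[1,2,3,0,5,6,7,4,8] if 0 else [0,1,2,3,4,5,6,7,8])
    G=np.array([[-12,-7,48],[-12,7,48],[12,7,48],[12,-7,48],[-12,-7,0],[12,-7,0],[34,-8,4],[34,8,4],[-12,7,0],[12,7,0],[34,8,0]])/1e3
    run('gauge',lambda x:G,px('tg',[(137,113),(165,104),(177,155),(149,165),(110,122),(122,174),(129,214),(163,207)]),
      px('sg',[(122,413),(178,403),(178,483),(122,492),(65,472),(70,510)]),[.54,-.33,.005,-2.9],list(range(8)),[2,1,8,9,6,10])
    def mp(x):
        c=[[x[4]+i*.095,j*.05,-.0445] for i,j in((1,1),(1,-1),(-1,-1),(-1,1))]
        return np.vstack([[[0,0,0],[-.095,0,0],[x[5],0,-.0215]],c])
    run('pliers',mp,px('tp',[(640,132),(658,271),(640,42),(580,22),(720,5),(750,270),(612,290)]),
      px('sp',[(653,409),(564,425),(741,426),(778,485),(566,508)]),[.54,.29,.0545,.1,0,.06],list(range(7)),[0,1,2,4,5])
E
python3 fit.py
```

```text
drive [586.72  53.    -1.78] yaw -4.772729906170172 [63.19]
top mean [-0.05  0.04] side mean [0.07 0.05] rms 0.3951789163736567
[[-0.15  0.32  0.09 -0.27  0.05  0.02  0.28  0.08 -0.87  0.16  0.47 -0.54
  -0.29  0.09 -0.02  0.32  0.18  0.27]
 [-0.79 -0.42  0.34  0.3   0.24  0.12  0.2   0.19  0.18 -0.44  0.08  0.22
  -0.91  0.    0.09  0.2  -0.03  1.19]]
gauge [ 542.84 -328.39    4.48] yaw -167.22756856592582 []
top mean [-0.    0.14] side mean [0.15 0.44] rms 0.804945018446431
[[-0.23  0.05  0.41  0.13 -0.7  -0.46  0.52  0.27  0.28  0.29 -0.1   0.16
  -0.27  0.56]
 [-0.14  0.11  0.29 -0.12  0.09 -0.3   0.71  0.46  2.88  2.27 -0.92 -0.15
  -0.65 -0.77]]
pliers [537.64 298.92  49.08] yaw 6.589276293816312 [-6.91 63.18]
top mean [-0.03  0.22] side mean [1.22 0.06] rms 1.206241121994631
[[ 0.62  0.28  0.47  0.02 -0.89 -0.28 -0.44  5.1   0.02  0.53  0.7  -0.23]
 [ 0.03  0.67  0.31  0.19 -0.72  0.65  0.42  1.59  0.28  0.36 -0.98 -0.99]]
```

```bash
cat >> h.py <<'E'
from scipy.spatial.transform import Rotation as Ro
def go(x,y,z,psi,frm=None):
    """mm, deg -> row numbers from frm (pos m, rpy) or the current pose"""
    if frm is None: o=status.get_obs();frm=(o['ee_pos'],o['eef_rot'])
    R0=Ro.from_euler('xyz',frm[1]);R1=Ro.from_euler('xyz',[180,0,psi],degrees=True)
    d=R0.inv().apply(np.array([x,y,z])/1e3-frm[0])/.5;w=(R0.inv()*R1).as_rotvec()/(np.pi/2)
    print(np.round(d,4),np.round(w,4));return (np.array([x,y,z])/1e3,[np.pi,0,np.radians(psi)])
E
python3 - <<'E'
from h import *
a=go(543,-328,130,104);b=go(543,-328,130,192.8,a);go(543,-328,16,192.8,b)
E
```

```text
[ 0.8645 -0.1712  0.1509] [-0.     -0.     -0.9787]
[0. 0. 0.] [-0.      0.     -0.9867]
[ 0.    -0.     0.228] [0. 0. 0.]
```

```bash
python3 -m pendant '[0.8645,-0.1712,0.1509,0,0,-0.9787,0, 0.8645,-0.1712,0.1509,0,0,-0.9787,0, 0.8645,-0.1712,0.1509,0,0,-0.9787,0, 0.8645,-0.1712,0.1509,0,0,-0.9787,0, 0.8645,-0.1712,0.1509,0,0,-0.9787,0, 0.8645,-0.1712,0.1509,0,0,-0.9787,0, 0.8645,-0.1712,0.1509,0,0,-0.9787,0, 0.8645,-0.1712,0.1509,0,0,-0.9787,0, 0.8645,-0.1712,0.1509,0,0,-0.9787,0, 0.8645,-0.1712,0.1509,0,0,-0.9787,0, 0.8645,-0.1712,0.1509,0,0,-0.9787,0, 0.8645,-0.1712,0.1509,0,0,-0.9787,0]'; python3 -c "
from h import *
a=go(543,-328,130,192.8)"
```

```text
time_s: 2.8
ee_pos: [0.5432, -0.3277, 0.1297]
eef_rot: [-3.141, -0.0, 1.816]
force: [-0.2, -0.3, -0.6]
grip_width: 0.0467
grip_force: 0.0
[-0.0004 -0.0005 -0.0006] [ 0.00e+00 -3.00e-04 -9.86e-01]
```

```bash
python3 -m pendant '[0,0,0.1,0,0,-0.986,0, 0,0,0.1,0,0,-0.986,0, 0,0,0.1,0,0,-0.986,0, 0,0,0.1,0,0,-0.986,0, 0,0,0.1,0,0,-0.986,0, 0,0,0.1,0,0,-0.986,0, 0,0,0.1,0,0,-0.986,0, 0,0,0.1,0,0,-0.986,0, 0,0,0.1,0,0,-0.986,0, 0,0,0.1,0,0,-0.986,0, 0,0,0.1,0,0,-0.986,0, 0,0,0.1,0,0,-0.986,0]'; python3 -c "
from h import *
a=go(543,-328,16,192.8)
s=snap('side');t=snap('top');save(s,'s1.png')
for p,c in((s,(267,306)),(t,(368,185))):
  pass
I=cv2.imread('pics/s1.png')[265:345,225:315];save(t,'t1.png');J=cv2.imread('pics/t1.png')[145:225,325:415]
cv2.imwrite('pics/c1.png',cv2.resize(np.hstack([I,J]),(800,356),interpolation=2))"
```

```text
time_s: 4.0
ee_pos: [0.5429, -0.3283, 0.0802]
eef_rot: [-3.141, 0.0, -2.921]
force: [0.6, -0.7, 0.4]
grip_width: 0.0468
grip_force: 0.0
[-0.0004  0.0006  0.1283] [-0.0001  0.0001 -0.0016]
```

View pics/c1.png

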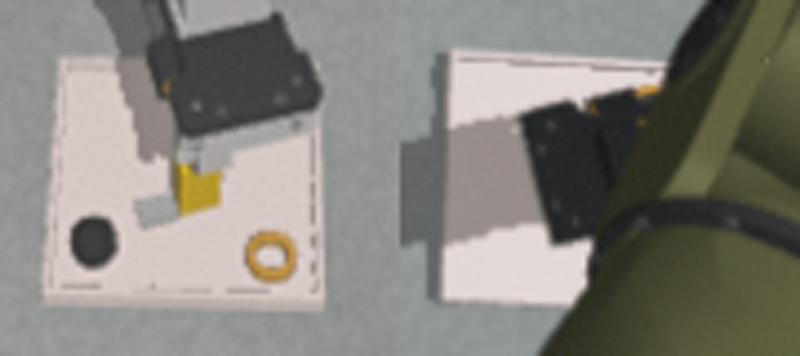

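The side crop shows the finger centred over the block, at about (200,160) in the crop, with the orientation aligned. I'll descend and grip.

```bash
python3 -m pendant '[0,0,0.06,0,0,0,0, 0,0,0.1,0,0,0,0, 0,0,0.128,0,0,0,0, 0,0,0.128,0,0,0,0, 0,0,0.128,0,0,0,-1, 0,0,0.128,0,0,0,-1, 0,0,0.128,0,0,0,-1, 0,0,0.128,0,0,0,-1, 0,0,0.128,0,0,0,-1, 0,0,0.128,0,0,0,-1, 0,0,0.128,0,0,0,-1]' 25; python3 -c "
from h import *
a=go(543,-328,120,192.8);go(577,-65,120,105,a);go(577,-65,120,85.2,a)"
```

```text
time_s: 5.2
ee_pos: [0.5432, -0.3282, 0.0165]
eef_rot: [-3.141, 0.0, -2.919]
force: [0.5, -0.3, 5.9]
grip_width: 0.0136
grip_force: 25.0
[ 0.0003  0.0003 -0.207 ] [-0.0003  0.0003 -0.0007]
[-0.1828  0.4979  0.    ] [ 0.     -0.      0.9756]
[-0.1828  0.4979  0.    ] [ 0.     -0.      1.1956]
```

```bash
python3 -m pendant '[0,0,-0.04,0,0,0,-1, 0,0,-0.12,0,0,0,-1, 0,0,-0.207,0,0,0,-1, -0.1828,0.4979,-0.207,0,0,0.9756,-1, -0.1828,0.4979,-0.207,0,0,0.9756,-1, -0.1828,0.4979,-0.207,0,0,0.9756,-1, -0.1828,0.4979,-0.207,0,0,0.9756,-1, -0.1828,0.4979,-0.207,0,0,0.9756,-1, -0.1828,0.4979,-0.207,0,0,0.9756,-1, -0.1828,0.4979,-0.207,0,0,0.9756,-1, -0.1828,0.4979,-0.207,0,0,0.9756,-1, -0.1828,0.4979,-0.207,0,0,0.9756,-1]'; python3 -c "
from h import *
a=go(577,-65,80,85.2)"
```

```text
time_s: 6.4
ee_pos: [0.5772, -0.0647, 0.1192]
eef_rot: [-3.141, -0.0, 2.04]
force: [-0.5, 0.2, -0.9]
grip_width: 0.0135
grip_force: 25.0
[-0.0004 -0.0005  0.0784] [-3.000e-04 -1.000e-04  3.523e-01]
```

```bash
python3 -m pendant '[0,0,0.08,0,0,0.3523,-1, 0,0,0.08,0,0,0.3523,-1, 0,0,0.152,0,0,0.3523,-1, 0,0,0.152,0,0,0.3523,-1, 0,0,0.152,0,0,0.3523,-1, 0,0,0.152,0,0,0.3523,-1]'; python3 -c "
from h import *
s=snap('side');t=snap('top');save(s,'s2.png');save(t,'t2.png')
I=cv2.imread('pics/s2.png')[165:245,235:325];J=cv2.imread('pics/t2.png')[130:210,185:275]
cv2.imwrite('pics/c2.png',cv2.resize(np.hstack([I,J]),(800,356),interpolation=2))
a=go(578.8,-41.7,43,85.2);go(582.4,1.2,43,85.2)"
```

```text
time_s: 7.0
ee_pos: [0.5775, -0.0651, 0.0439]
eef_rot: [3.141, 0.0, 1.496]
force: [-0.2, -0.5, 0.4]
grip_width: 0.0138
grip_force: 25.0
[ 0.0469 -0.0012  0.0023] [0.0007 0.0001 0.0051]
[ 0.133  -0.0005  0.0023] [0.0007 0.0001 0.0051]
```

View pics/c2.png

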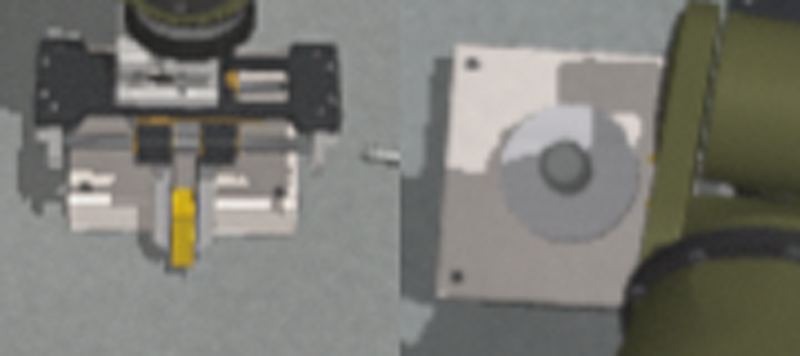

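```bash
python3 -m pendant '[0.03,-0.001,0.0023,0,0,0.005,-1, 0.06,-0.001,0.0023,0,0,0.005,-1, 0.08,-0.001,0.0023,0,0,0.005,-1, 0.095,-0.001,0.0023,0,0,0.005,-1, 0.105,-0.001,0.0023,0,0,0.005,-1, 0.115,-0.001,0.0023,0,0,0.005,-1, 0.12,-0.001,0.0023,0,0,0.005,-1, 0.122,-0.001,0.0023,0,0,0.005,-1, 0.122,-0.001,0.0023,0,0,0.005,-1]'; python3 -c "
from h import *
a=go(582.4,1.2,42,85.2)"
```

```text
time_s: 8.0
ee_pos: [0.5817, -0.0042, 0.0425]
eef_rot: [3.141, -0.0, 1.485]
force: [0.1, 0.7, 1.0]
grip_width: 0.0137
grip_force: 25.0
[0.0109 0.0005 0.001 ] [ 0.0002 -0.0001 -0.0016]
```

```bash
python3 -m pendant '[0.002,0,0.001,0,0,0,-1, 0.004,0,0.0016,0,0,0,-1, 0.006,0,0.0016,0,0,0,-1, 0.007,0,0.0016,0,0,0,-1, 0.007,0,0.0016,0,0,0,-1]'
```

```text
time_s: 8.5
ee_pos: [0.5825, -0.0016, 0.0425]
eef_rot: [3.14, 0.001, 1.484]
force: [-0.5, -4.7, 8.3]
grip_width: 0.0138
grip_force: 25.0
```

```bash
python3 -m pendant '[0.002,0,0,0,0,0,-1, 0.004,0,0,0,0,0,-1, 0.006,0,0,0,0,0,-1, 0.006,0,0,0,0,0,-1]'
```

```text
time_s: 8.9
ee_pos: [0.5828, 0.0014, 0.0425]
eef_rot: [3.14, 0.001, 1.484]
force: [0.1, -3.6, 7.5]
grip_width: 0.0135
grip_force: 25.0
```

```bash
python3 -m pendant '[0.002,0,-0.0005,0,0,0,-1, 0.004,0,-0.0005,0,0,0,-1, 0.004,0,-0.0005,0,0,0,-1]'; python3 -m pendant '[0.002,0,0,0,0,0,-1, 0.003,0,0,0,0,0,-1, 0.003,0,0,0,0,0,-1]'
```

```text
time_s: 9.2
ee_pos: [0.5828, 0.0019, 0.0425]
eef_rot: [3.14, 0.003, 1.484]
force: [-0.7, -16.4, 6.4]
grip_width: 0.0141
grip_force: 25.0
time_s: 9.5
ee_pos: [0.5828, 0.0021, 0.0426]
eef_rot: [3.14, 0.005, 1.484]
force: [-2.6, -24.8, 7.3]
grip_width: 0.0139
grip_force: 25.0
```

```bash
python3 -m pendant '[-0.003,0,0,0,0,0,-1, -0.003,0,0,0,0,0,-1]'; python3 -m pendant '[0,0,0,0,0,0,-0.65, 0,0,0,0,0,0,-0.4, 0,0,0,0,0,0,-0.3, 0,0,0,0,0,0,-0.3, 0,0,0,0,0,0,-0.3]'
```

```text
time_s: 9.7
ee_pos: [0.5828, 0.0019, 0.0425]
eef_rot: [3.14, 0.003, 1.484]
force: [-0.6, -14.1, 6.5]
grip_width: 0.0139
grip_force: 25.0
time_s: 10.2
ee_pos: [0.5823, 0.0044, 0.0417]
eef_rot: [-3.141, -0.0, 1.485]
force: [0.4, -1.0, -0.5]
grip_width: 0.0331
grip_force: 0.0
```

```bash
python3 -m pendant '[0,0,-0.03,0,0,0,-0.2, 0,0,-0.1,0,0,0,0, 0,0,-0.2,0,0,0,1, -0.1,-0.2,-0.3,0,0,0,1, -0.25,-0.3,-0.3,0,0,0,1, -0.3,-0.35,-0.3,0,0,0,1, -0.3,-0.35,-0.3,0,0,0,1, -0.3,-0.35,-0.3,0,0,0,1]'; python3 -c "
from h import *
s=snap('side');t=snap('top');save(s,'s3.png');save(t,'t3.png')
T=cv2.imread('pics/t3.png');S=cv2.imread('pics/s3.png')
f=lambda I:cv2.resize(I,(400,300),interpolation=2)
cv2.imwrite('pics/c3.png',np.vstack([np.hstack([f(T[146:236,82:202]),f(S[115:175,215:295])]),np.hstack([f(T[131:206,185:285]),f(S[160:220,240:320])])]))"
```

```text
time_s: 11.0
ee_pos: [0.3932, -0.1311, 0.1933]
eef_rot: [3.14, 0.001, 1.485]
force: [-0.7, -0.4, -0.7]
grip_width: 0.0901
grip_force: 0.0
```

View pics/c3.png

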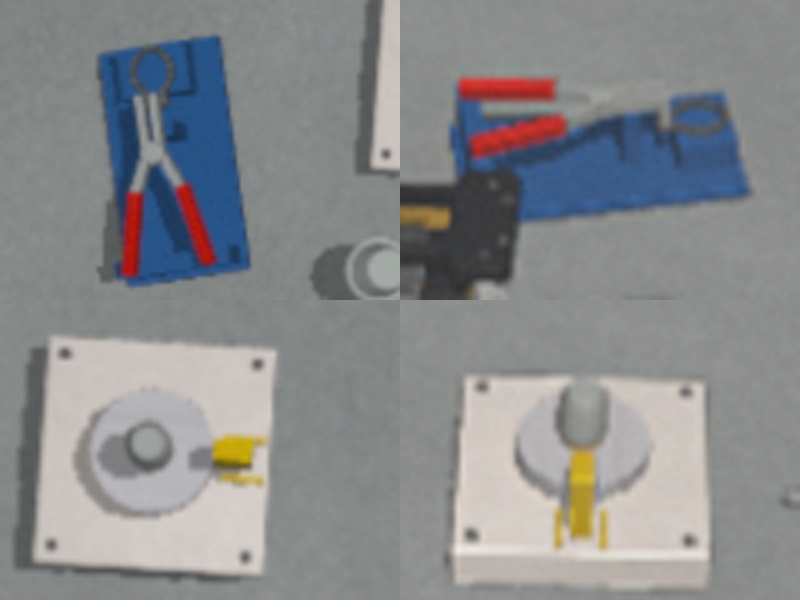

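The gauge is home: its block sits against the hub rim between the rails, at about (235,450) and (582,490) in the crop. The pliers and ring haven't moved. I'll refit the pliers and the spindle.

```bash
cat > f2.py <<'E'
from fit import *
A=lambda q:(np.array(q,float)+.5)/(10/3)-.5+[82,146]
B=lambda q:(np.array(q,float)-[400,0]+.5)/5-.5+[215,115]
def mp(x):
    c=[[x[4]+i*.095,j*.05,-.0445] for i,j in((1,1),(1,-1),(-1,-1),(-1,1))]
    return np.vstack([[[0,0,0],[-.094,0,.003],[x[6],0,.003],[x[5],0,-.0215]],c])
run('pliers',mp,A([(152,147),(169.5,268),(158.5,190),(152,72),(99,52),(219,36),(250,268),(122,285)]),B([(601,99),(466,118),(560,106),(697,116),(723,91),(749,192)]),[.54,.29,.0545,.1,0,.06,-.03],list(range(8)),[0,1,2,3,4,5])
# triangulate
for n,a,b in(('pivot',(152,147),(601,99)),('endmid',(169.5,268),(466,118)),('ring',(152,72),(697,116)),('Lend',(131,275),(460,89)),('Rend',(208,262),(472,147))):
    x,e=tri(t,A([a])[0],s,B([b])[0]);print(n,x*1e3,e*1e3)
E
python3 f2.py
```

```text
pliers [536.97 297.63  52.18] yaw 6.979196073068132 [ -6.35  61.6  -32.63]
top mean [0.06 0.25] side mean [ 0.55 -0.03] rms 0.6175770517188569
[[ 0.54 -0.46 -0.21  0.29 -0.23 -0.22 -0.52  1.33  1.58  0.3   0.    0.52
   0.16  0.76]
 [ 0.39  0.6   0.06  0.31  0.31 -0.48  0.33  0.47  0.67 -0.91 -0.43  0.45
   0.91 -0.85]]
pivot [534.75 297.78  55.43] 5.987650850748372
endmid [443.81 286.03  51.62] 2.587344215056686
ring [597.47 305.11  32.86] 2.34282346050181
Lend [439.38 316.08  52.29] 1.8243897506005364
Rend [447.81 256.01  51.56] 2.631757757348888
```

```bash
python3 -c "
from h import *
a=go(492.3,292.2,130,7);go(492.3,292.2,35.5,7,a)"
```

```text
[0.8592 0.1193 0.1258] [ 1.300e-03 -6.000e-04  8.664e-01]
[-0.    -0.     0.189] [0. 0. 0.]
```

```bash
python3 -m pendant '[0.8592,0.1193,0,0.001,-0.0006,0.8664,1, 0.8592,0.1193,0,0.001,-0.0006,0.8664,1, 0.8592,0.1193,0,0.001,-0.0006,0.8664,1, 0.8592,0.1193,0,0.001,-0.0006,0.8664,1, 0.8592,0.1193,0,0.001,-0.0006,0.8664,1, 0.8592,0.1193,0,0.001,-0.0006,0.8664,1, 0.8592,0.1193,0.1258,0.001,-0.0006,0.8664,1, 0.8592,0.1193,0.1258,0.001,-0.0006,0.8664,1, 0.8592,0.1193,0.1258,0.001,-0.0006,0.8664,1, 0.8592,0.1193,0.1258,0.001,-0.0006,0.8664,1, 0.8592,0.1193,0.1258,0.001,-0.0006,0.8664,1, 0.8592,0.1193,0.1258,0.001,-0.0006,0.8664,1]'; python3 -c "
from h import *
go(492.3,292.2,35.5,7)"
```

```text
time_s: 12.4
ee_pos: [0.4906, 0.2949, 0.1276]
eef_rot: [3.142, 0.004, 0.127]
force: [0.1, 0.0, 0.0]
grip_width: 0.094
grip_force: 0.0
[0.0034 0.0058 0.1842] [0.     0.0023 0.0028]
```

```bash
python3 -m pendant '[0,0,0.06,0,0,0,1, 0,0,0.1,0,0,0,1, 0,0,0.1,0,0,0,1]'; python3 -c "
from h import *
go(492.3,292.2,35.5,7)
s=snap('side');t=snap('top');save(s,'s4.png');save(t,'t4.png')
T=cv2.imread('pics/t4.png');S=cv2.imread('pics/s4.png')
f=lambda I:cv2.resize(I,(400,300),interpolation=2)
cv2.imwrite('pics/c4.png',np.hstack([f(T[146:236,82:202]),f(S[115:175,215:295])]))"
```

```text
time_s: 12.7
ee_pos: [0.4902, 0.2921, 0.077]
eef_rot: [3.141, 0.005, 0.125]
force: [-0.6, -0.1, 0.5]
grip_width: 0.0943
grip_force: 0.0
[0.0046 0.0004 0.083 ] [0.0004 0.0033 0.0019]
```

View pics/c4.png

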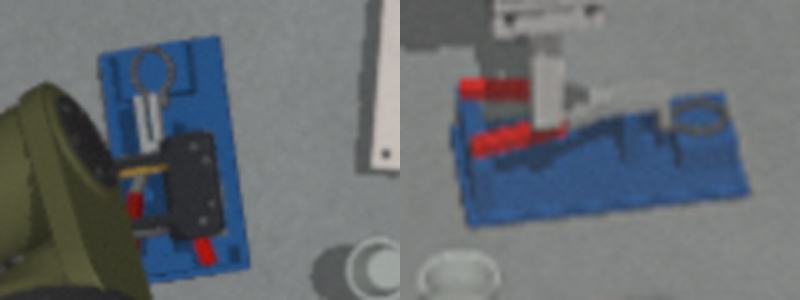

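The side view shows a finger beside the near handle, and the top view shows the gripper straddling both handles. I'll descend and squeeze.

```bash
python3 -m pendant '[0.002,0,0.04,0,0.003,0.001,1, 0.0035,0,0.07,0,0.003,0.001,1, 0.0035,0,0.083,0,0.003,0.001,1, 0.0035,0,0.083,0,0.003,0.001,1, 0.0035,0,0.083,0,0.003,0.001,1]' ; python3 -m pendant '[0,0,0,0,0,0,0.2, 0,0,0,0,0,0,0, 0,0,0,0,0,0,-0.2, 0,0,0,0,0,0,-0.4, 0,0,0,0,0,0,-0.6, 0,0,0,0,0,0,-1, 0,0,0,0,0,0,-1, 0,0,0,0,0,0,-1, 0,0,0,0,0,0,-1, 0,0,0,0,0,0,-1]' 30
```

```text
time_s: 13.3
ee_pos: [0.4933, 0.2931, 0.0381]
eef_rot: [-3.141, -0.004, 0.122]
force: [-0.4, 0.0, 0.3]
grip_width: 0.094
grip_force: 0.0
time_s: 14.3
ee_pos: [0.4916, 0.2928, 0.0374]
eef_rot: [-3.142, 0.0, 0.122]
force: [-12.9, -2.6, 8.3]
grip_width: 0.0325
grip_force: 30.1
```

```bash
python3 -m pendant '[0,0,-0.004,0,0,0,-1, 0,0,-0.012,0,0,0,-1, 0,0,-0.03,0,0,0,-1, 0,0,-0.06,0,0,0,-1, 0,0,-0.1,0,0,0,-1, 0,0,-0.15,0,0,0,-1, 0,0,-0.17,0,0,0,-1, 0,0,-0.17,0,0,0,-1]'; python3 -c "
from h import *
go(480,44,120,3)
s=snap('side');t=snap('top');save(s,'s5.png');save(t,'t5.png')
T=cv2.imread('pics/t5.png');S=cv2.imread('pics/s5.png')
f=lambda I:cv2.resize(I,(400,400),interpolation=2)
print([(n,q['score'],q['extent']) for n in('circlip','pliers') for p in(t,s) for q in silhouettes(n,p)[:1]])
cv2.imwrite('pics/c5.png',np.hstack([f(T[140:200,92:152]),f(S[90:150,235:295])]))"
```

```text
time_s: 15.1
ee_pos: [0.4935, 0.2933, 0.1243]
eef_rot: [-3.14, -0.006, 0.122]
force: [0.4, -0.1, -1.7]
grip_width: 0.0317
grip_force: 30.0
[-0.0875  0.4916  0.0072] [-0.0013 -0.004   0.0444]
[('circlip', 0.48, [111.3, 152.7, 124.7, 173.5]), ('circlip', 0.64, [269.5, 111.3, 281.7, 123.1]), ('pliers', 0.72, [108.4, 170.4, 126.1, 224.6]), ('pliers', 0.55, [226.1, 108.7, 271.7, 118.6])]
```

View pics/c5.png

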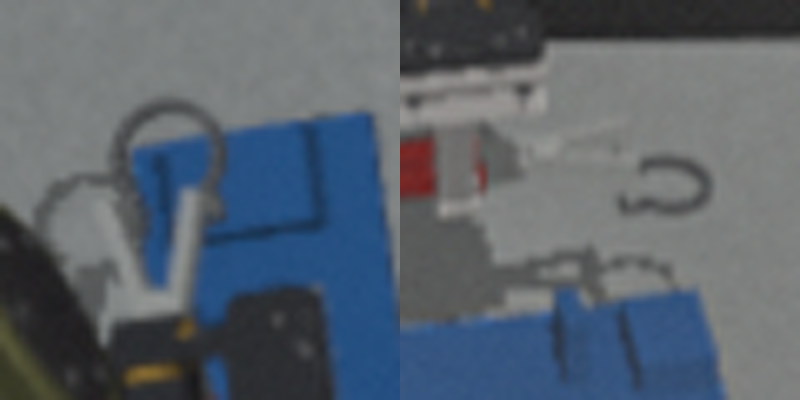

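The ring is lifted, spread and level. In the crop its centre is near (169,155) from the top and (670,186) from the side. I'll triangulate the ring and cross-check the spindle axis.

Run:
```python
from fit import *
A=lambda q,o,k:(np.array(q,float)+.5)/k-.5+o
x,e=tri(t,A((169,155),[92,140],20/3),s,A((270,186),[235,90],20/3));print('ring',x*1e3,e*1e3)
o=status.get_obs();print(o['ee_pos']*1e3,o['eef_rot'])
print('flange',atz(t,A((151.5,152),[185,131],4),.05)*1e3)
print('spindle top disc',atz(t,A((150,143),[185,131],4),.09)*1e3)
c=tri(t,A((150,143),[185,131],4),s,A((185,88),[240,160],5));print(c[0]*1e3,c[1]*1e3)
r=x-o['ee_pos'];y=o['eef_rot'][2];print('along',r[0]*np.cos(y)+r[1]*np.sin(y),'across',-r[0]*np.sin(y)+r[1]*np.cos(y),'dz',r[2])
```

```text
ring [598.38 304.07 116.83] 0.5818847857815481
[492.56 292.79 121.79] [-3.14 -0.    0.12]
flange [586.08  53.55  50.  ]
spindle top disc [586.59  51.45  90.  ]
[586.41  51.42  90.38] 0.25223016721658004
along 0.10640285279468378 across -0.0016996180193682188 dz -0.004957368914491958
```

```bash
python3 -c "
from h import *
go(480.6,40.75,122,6.9)"
```

```text
[-0.0852  0.4974 -0.0007] [-0.0002 -0.0014  0.0011]
```

```bash
python3 -m pendant '[-0.003,0.02,0,0,0,0,-1, -0.009,0.06,0,0,0,0,-1, -0.02,0.12,0,0,0,0,-1, -0.032,0.19,0,0,0,0,-1, -0.044,0.26,0,0,0,0,-1, -0.055,0.33,0,0,0,0,-1, -0.067,0.4,0,0,0,0,-1, -0.077,0.45,0,0,0,0,-1, -0.083,0.483,0,0,0,0,-1, -0.085,0.495,0,0,0,0,-1, -0.085,0.4975,0,0,0,0,-1, -0.085,0.4975,0,0,0,0,-1]';python3 -m pendant '[0,0,0,0,0,0,-1, 0,0,0,0,0,0,-1]'; python3 -c "
from h import *
go(480.6,40.75,106,6.9)
s=snap('side');t=snap('top');save(s,'s6.png');save(t,'t6.png')
T=cv2.imread('pics/t6.png');S=cv2.imread('pics/s6.png')
f=lambda I:cv2.resize(I,(400,400),interpolation=2)
cv2.imwrite('pics/c6.png',np.hstack([f(T[137:197,193:253]),f(S[150:210,246:306])]))"
```

```text
time_s: 16.7
ee_pos: [0.4809, 0.0411, 0.1221]
eef_rot: [-3.141, -0.003, 0.122]
force: [0.3, 0.1, -2.0]
grip_width: 0.0317
grip_force: 30.0
time_s: 16.9
ee_pos: [0.4809, 0.0414, 0.1221]
eef_rot: [-3.141, -0.003, 0.123]
force: [-0.5, 0.1, -1.3]
grip_width: 0.0318
grip_force: 30.0
[-0.0008  0.0013  0.0321] [-0.0004 -0.0019  0.0017]
```

View pics/c6.png

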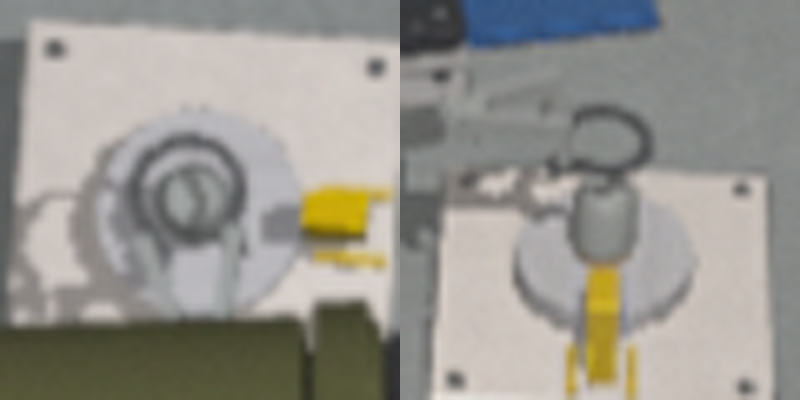

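Ring centre in the crop is near (187.5,190) from the top and (607,139) from the side. The flange centre is near (199,211) in the top view. I'll compute the offset.

Run:
```python
from fit import *
A=lambda q,o,k=20/3:(np.array(q,float)+.5)/k-.5+o
a=A((187.5,190),[193,137]);b=A((207,139),[246,150])
x,e=tri(t,a,s,b);print('ring',x*1e3,e*1e3, atz(t,a,.117)*1e3,atz(s,b,.117)*1e3)
print('flange',atz(t,A((199,211),[193,137]),.05)*1e3,atz(s,A((204,-1),[246,150]),.05)[0]*1e3)
for n,p,o in(('t',t,[193,137]),('s',s,[246,150])):
    print(n,[((proj(p,np.array([586.4,52.7,z])/1e3)[0]+.5-o)*20/3-.5).round(1).tolist() for z in(50,90,117)])
# flange lower-resolution silhouette of ring by darkness vs predicted ring
o=status.get_obs();print(o['ee_pos'])
```

```text
ring [586.13  52.89 115.66] 0.5277288477465492 [586.21  52.8  117.  ] [585.73  51.38 117.  ]
flange [587.12  53.72  50.  ] 597.7097791391776
t [[201.7, 212.8], [193.6, 199.3], [187.8, 189.5]]
s [[204.8, 248.4], [206.9, 182.7], [208.3, 136.9]]
[0.48 0.04 0.12]
```

```bash
python3 -m pendant '[0,0,0.015,0,-0.002,0,-1, 0,0,0.03,0,-0.002,0,-1, 0,0,0.04,0,-0.002,0,-1, 0,0,0.05,0,-0.002,0,-1, 0,0,0.056,0,-0.002,0,-1, 0,0,0.062,0,-0.002,0,-1, 0,0,0.062,0,-0.002,0,-1]';python3 -m pendant '[0,0,0.005,0,0,0,-1, 0,0,0.01,0,0,0,-1, 0,0,0.015,0,0,0,-1, 0,0,0.02,0,0,0,-1, 0,0,0.02,0,0,0,-1]'
```

```text
time_s: 17.8
ee_pos: [0.4808, 0.0408, 0.0908]
eef_rot: [-3.141, 0.0, 0.122]
force: [-0.7, -0.4, -1.9]
grip_width: 0.0319
grip_force: 30.0
time_s: 18.3
ee_pos: [0.4808, 0.0409, 0.0807]
eef_rot: [-3.141, 0.001, 0.122]
force: [-0.4, -0.4, -2.3]
grip_width: 0.0317
grip_force: 30.0
```

```bash
python3 -m pendant '[0,0,0.006,0,0,0,-1, 0,0,0.012,0,0,0,-1, 0,0,0.018,0,0,0,-1, 0,0,0.024,0,0,0,-1, 0,0,0.03,0,0,0,-1, 0,0,0.035,0,0,0,-1, 0,0,0.038,0,0,0,-1, 0,0,0.041,0,0,0,-1, 0,0,0.041,0,0,0,-1]';python3 -m pendant '[0,0,0.001,0,0,0,-1, 0,0,0.001,0,0,0,-1]'; python3 -m pendant '[0,0,0.001,0,0,0,-1, 0,0,0.001,0,0,0,-1]';python3 -m pendant '[0,0,0.001,0,0,0,-1, 0,0,0.001,0,0,0,-1]'
```

```text
time_s: 19.2
ee_pos: [0.4809, 0.0409, 0.0605]
eef_rot: [-3.141, 0.0, 0.122]
force: [-0.1, -0.5, -1.8]
grip_width: 0.0316
grip_force: 30.0
time_s: 19.4
ee_pos: [0.481, 0.0409, 0.0601]
eef_rot: [-3.141, -0.0, 0.122]
force: [-0.3, -0.0, -1.9]
grip_width: 0.032
grip_force: 30.0
time_s: 19.6
ee_pos: [0.481, 0.0409, 0.0596]
eef_rot: [-3.141, -0.0, 0.122]
force: [0.1, -0.2, -2.2]
grip_width: 0.0319
grip_force: 30.0
time_s: 19.8
ee_pos: [0.481, 0.0409, 0.0591]
eef_rot: [-3.141, 0.0, 0.122]
force: [-0.3, 0.4, -2.1]
grip_width: 0.0317
grip_force: 30.0
```

```bash
python3 -m pendant '[0,0,0.001,0,0,0,-1, 0,0,0.001,0,0,0,-1, 0,0,0.001,0,0,0,-1]'; python3 -m pendant '[0,0,0.001,0,0,0,-1, 0,0,0.001,0,0,0,-1, 0,0,0.001,0,0,0,-1]'
```

```text
time_s: 20.1
ee_pos: [0.481, 0.0409, 0.0586]
eef_rot: [-3.141, 0.0, 0.122]
force: [0.3, 0.8, -0.3]
grip_width: 0.0317
grip_force: 30.0
time_s: 20.4
ee_pos: [0.481, 0.0409, 0.0581]
eef_rot: [-3.141, -0.0, 0.122]
force: [-0.4, 0.7, -0.8]
grip_width: 0.0319
grip_force: 30.0
```

```bash
python3 -m pendant '[0,0,0.001,0,0,0,-1, 0,0,0.001,0,0,0,-1, 0,0,0.001,0,0,0,-1]'
```

```text
time_s: 20.7
ee_pos: [0.481, 0.0409, 0.0576]
eef_rot: [-3.141, -0.0, 0.122]
force: [-0.3, -0.0, -1.4]
grip_width: 0.0316
grip_force: 30.0
```

```bash
python3 -m pendant '[0,0,0.001,0,0,0,-1, 0,0,0.001,0,0,0,-1]';python3 -m pendant '[0,0,0,0,0,0,-1]'
python3 - <<'E'
from fit import *
save(t,'t7.png');save(s,'s7.png')
T=cv2.imread('pics/t7.png');S=cv2.imread('pics/s7.png')
f=lambda I:cv2.resize(I,(400,400),interpolation=2)
cv2.imwrite('pics/c7.png',np.hstack([f(T[144:194,198:248]),f(S[163:213,252:302])]))
for p,o in((t,[198,144]),(s,[252,163])):
    print([((proj(p,np.array([586.4,52.7,z])/1e3)[0]+.5-o)*8-.5).round(1).tolist() for z in(50,52,90)])
E
```

```text
time_s: 20.9
ee_pos: [0.481, 0.0409, 0.0571]
eef_rot: [-3.141, 0.0, 0.122]
force: [-0.8, -0.0, -1.6]
grip_width: 0.0318
grip_force: 30.0
time_s: 21.0
ee_pos: [0.481, 0.0409, 0.0571]
eef_rot: [-3.141, 0.0, 0.122]
force: [1.0, 0.4, -1.5]
grip_width: 0.0319
grip_force: 30.0
[[202.1, 199.5], [201.7, 198.7], [192.4, 183.2]]
[[197.8, 194.2], [198.0, 190.3], [200.4, 115.4]]
```

View pics/c7.png

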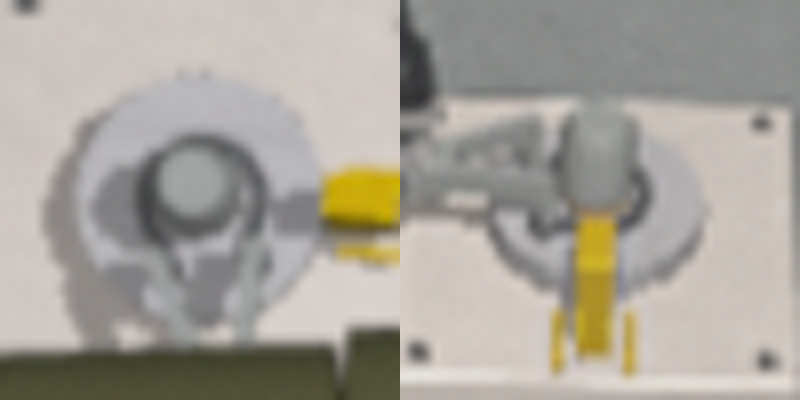

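```bash
python3 -m pendant '[0,0,-0.002,0,0,0,-1, 0,0,-0.0034,0,0,0,-1, 0,0,-0.0034,0,0,0,-1, 0,0,-0.0034,0,0,0,-1, 0,0,-0.0034,0,0,0,-1]'; python3 -c "
from h import *
s=snap('side');t=snap('top')
A=cv2.imread('pics/t7.png').astype(int)
# bystanders unchanged vs first top picture
a=cv2.imread('pics/top0.png').astype(int);b=cv2.cvtColor(t['pixels'],cv2.COLOR_RGB2BGR).astype(int)
for n,(x0,y0,x1,y1) in dict(tray=(335,156,391,216),jar=(284,217,310,241),cup=(184,215,208,240)).items():
    print(n,(abs(a-b)[y0:y1,x0:x1].max(2)>40).sum())
"
```

```text
time_s: 21.6
ee_pos: [0.4809, 0.0409, 0.0588]
eef_rot: [-3.141, 0.0, 0.122]
force: [-0.0, -0.1, -1.6]
grip_width: 0.0319
grip_force: 30.0
tray 288
jar 0
cup 508
```

```bash
python3 -c "
from h import *
s=snap('side');print([(q['score'],q['extent']) for q in silhouettes('beaker',s)[:1]], 'was 218.5,166.2,233.1,188.8')
o=status.get_obs();print(o['time_s'],o['ee_pos'],o['grip_width'],o['force'])
print(order.hand_in())"
```

```text
[(0.71, [217.1, 166.3, 230.9, 188.5])] was 218.5,166.2,233.1,188.8
21.8 [0.48097143 0.04087045 0.0588066 ] 0.03198569601340155 [-0.11598095 -0.1297793  -2.40821866]
the job is handed in; nothing more can be done
None
```

Job handed in at 21.8 s: the gauge is home in the gap, and the pliers are still squeezed with the ring spread and centred at the groove; I estimate its underside at about 51 mm (±1 mm), since no clear flange contact confirmed the height.

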